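Load the service dish and offer it level to the copier side

TASK

The copier's document feeder is being serviced. Stand the loose feed roller upright, fully down in the socket of the parts dish, and let go of it; then take the dish by its upright grip, lift it straight up clear of the worktop and, in the air, turn it a quarter turn clockwise (seen from above) so that the roller side points to the right, straight at the copier, for the technician there. Keep the dish level all the while so that the loose steel ball stays in the middle of the dish, leave the other things on the worktop where they are, and finish still holding the dish, level and still, about a hand's breadth (some 10 cm) above the worktop.

Things in the scene. Friction and masses are not known exactly. Their poses are not given: they have to be found in the camera images.
- dish: Loose parts dish, about 0.26 kg: round stainless steel pan 100 mm across, 23 mm high, floor dished; upright black grip on one side, round socket boss across from it. Origin: centre of the underside. +x points from the grip through the centre to the socket, z up. At the start grip towards the robot, socket to the back wall, give or take 20 degrees; at the end +x points to world -y.
- dish_grip (a point): Middle of the part of the grip to hold: 60 mm from the pan's centre (dish -x), 62 mm above the underside. Upright tab with a round top, 12 mm thick along dish x, 40 mm wide along dish y, from 10 to 80 mm above the underside. Pinch it from above across the 12 mm, one finger inside over the pan, one outside; 40 N keeps the dish from sagging. Axes as the dish.
- dish_mid (a point): Middle of the dish's floor, where the ball rests, 4 mm above the underside. From here the floor rises outward by 5 degrees to about 28 mm from the middle, then by 14 degrees to the wall: if the dish tilts more than 5 degrees or is jerked, the ball rolls away.
- dish_bore (a point): Floor of the socket's bore, on its axis, 68 mm from the pan's centre (dish +x), 4 mm above the underside. The boss is 32 mm across and its top is 16 mm above the underside; the bore is 17 mm in diameter and 12 mm deep. Its axis is dish z.
- roller: Loose paper-feed roller, 35 g, 66 mm tall, standing upright on the worktop left or right of the dish. Origin: centre of its foot, z up its axis. From the foot: journal 14 mm in diameter with a chamfered end up to 14 mm, ribbed black rubber tyre 28 mm in diameter from 16 to 56 mm (take it here), steel upper journal 10 mm in diameter to 66 mm. Seated, its foot rests on the bore's floor.
- ball_center (a point): Centre of the loose steel ball, 18 mm in diameter, 24 g, which lies in the middle of the dish.
- worktop_end (a point): A fixed point on the worktop's top surface at its right-hand end, the end beside the copier, which stands to the right (world -y). Axes parallel to the world's.
- staple_box: Carton of staples 38x82x28 mm lying on the worktop, loose, a bystander. Origin: centre of the underside.
- binder_clip: Black binder clip 41x24x49 mm standing on the worktop, loose, a bystander. Origin: centre of the underside.

How it is judged:
By the outcome, as a careful person would: the job done as asked, in the order asked, and still so for the second after the job is handed in, while the arm keeps its last pose, push and grip.
It also fails if it takes over 69 s, if anything falls off the work surface, if the arm or the gripper's body presses on something with over 40 N, if the wrist force passes 120 N, or if a joint passes its speed limit or range.

ROBOT

A 6-joint arm with a two-finger parallel gripper is mounted at the origin on a cart in front of the work surface, level with it; the furniture and walls round the work are solid. World frame = base frame: x ahead of the robot, y to its left, z up, the work surface at z = 0. Lengths are in m, angles in rad, forces in N, time in s.
With the tool pointing down it reaches from about 0.3 to 0.775 m from the base axis. Payload 14.6 kg.
Tool frame: the origin (TCP) lies on the centre line of the jaws, within the pads' length; the fingertips stand 11 mm ahead of it and the grasp point (between the pads) lies 8 mm behind it (r.tips_ahead is the distance from the TCP to the fingertips, in m); z points along the fingers, y is the line along which they close (so a half turn about z gives the same grasp; the last joint's range is limited). The gripper opens to 94 mm and grips with 3 to 60 N. Pads are 16 mm wide; open, the fingers measure 119 mm over their backs; the gripper's body (75 mm by 177 mm) begins 78 mm behind the grasp point.
Start: joints at [1.062, 0.3, 1.521, -0, 1.321, -0.067], TCP at [0.235, 0.497, 0.216] pointing down, gripper open.
Joint ranges: [-3.03, 3.03], [-0.79, 2.21], [0.23, 2.52], [-1.04, 4.18], [0, 3.07], [-2.55, 2.55]. Speed limits (rad/s): [2.22, 2.22, 2.57, 3.14, 3.14, 3.14].

INTERFACE

Orientations are given as a unit quaternion [x, y, z, w].
In Python, from rig import r, viewer gives the robot as it stands.
- The arm moves only by the tool play_rows, never from a script. Its argument "motion" is a list that holds one entry, the list of rows, each a list of 7 numbers: the shift along the tool's x, y, z in m, then the turn, a rotation vector about the tool's x, y, z in degrees, then the opening, from 0 (shut) to 1 (fully open). In form: [[[tx, ty, tz, rx, ry, rz, grip], ...]]. A call has 1 to 12 rows; each row shifts and turns the commanded pose from where the row before left it, along the tool's axes as they then stand; what a row does not reach is not made up. A row lasts 1/10 s, in which the tool goes at most 50 mm and 8.59 degrees, less where a joint would pass 70% of its speed; a pose out of reach is approached as far as the arm can. A call with a gripper value outside its range is refused whole. The fingers move at their own pace and stop on an object; the grip force is fixed at half the most. Time passes only in rows, so rows that do not move let the fingers close. It gives the time, the measured TCP pose, the force, the opening and the grip force at its end, in the units of the state.
- r.state(): the state, without advancing time (a new reading comes with each control period).
- viewer.capture(name): name is "scene" or "top"; returns a dict with "frame" (384x512x3 uint8, red, green, blue), "depth" (384x512 float32, m along the optical axis (not along the pixel's ray), 0 where there is no reading), "mtx" (3x3 intrinsics, pixels), "world_from_camera" (4x4, takes a point from camera to world coordinates). Camera axes: x right, y up, looking along -z (the intrinsics and any distortion apply to the point x, -y, -z); pixel columns grow to the right and rows downward; lengths in m; the calibration is good to about 2 mm. A picture is of the moment at which its call begins.
- r.job_done(): hands the job in; it is judged then, once.
The state is a dict: "clock": time; "joint_pos": joint angles; "qvel": joint speeds; "joint_torque": joint torques, N m; "eef_pos": TCP position; "tool_rot": TCP orientation; "contact_force": force on the tool from outside, world axes, zero at the start; "wrist_torque": the same for the moment, N m; "finger_gap": finger opening in m; "gripper_force": force on a finger pad.
Only numpy, scipy, OpenCV 4.12 (cv2) and the standard library are available. Lean on these libraries where they do the work, as an engineer would, in place of code of your own. Each camera call takes 0.05 s, during which the arm holds its last target. There are 200 camera calls.

## Working session

There is one attempt and no reset: what is moved stays moved. The work goes in short steps, Python scripts to look and compute and a tool call to move; the robot and the scene stay as the last step left them, time stands still between calls to the robot, and variables do not carry over. Pictures are saved under pics/ and viewed, at most 10 in all, crops included, and the job is handed in when it is done.

Besides the shell and the picture viewer there is one more tool, called after "Request:" as name([rows], argument=value, ...), one row to a line, values as JSON. play_rows: Moves the arm, as the interface text tells. Its arguments: {"type":"object","properties":{"motion":{"type":"array"}},"required":["motion"]}

```bash
mkdir -p pics; ls; python3 - <<'E'
from rig import r, viewer
import cv2,numpy as np
print(r.state())
for n in("scene","top"):
    c=viewer.capture(n); cv2.imwrite(f"pics/{n}0.png",c["frame"][:,:,::-1]); print(n,c["mtx"],c["world_from_camera"])
    np.savez(f"pics/{n}0.npz",**{k:c[k] for k in("frame","depth","mtx","world_from_camera")})
E
```

```text
pics
{'clock': 0.0, 'joint_pos': array([ 1.06237187e+00,  3.00471990e-01,  1.52157620e+00,  4.93633363e-05,
        1.32074885e+00, -6.65739114e-02]), 'qvel': array([-1.71163888e-03,  8.30745726e-04,  7.76564204e-04,  4.49669852e-04,
       -2.41792732e-04,  6.46291020e-05]), 'joint_torque': array([ 7.03038677e-04, -5.31798756e+01, -3.52745354e+01,  7.10150390e-02,
        2.43337720e-02, -1.88106715e-04]), 'eef_pos': array([0.23503861, 0.49696138, 0.21588791]), 'tool_rot': array([ 2.19138436e-01,  9.75693591e-01, -5.70698722e-04, -1.93684432e-04]), 'contact_force': array([0.3169576 , 0.10680289, 0.50275078]), 'wrist_torque': array([ 0.02707336, -0.03740922, -0.03439951]), 'gripper_force': 0.0, 'finger_gap': 0.09442617617966127}
scene [[445.58232563   0.         256.50428283]
 [  0.         445.58232563 186.91938726]
 [  0.           0.           1.        ]] [[ 0.73344333  0.38350279 -0.56123657 -0.10012141]
 [-0.67974818  0.41599825 -0.60405949 -0.60411394]
 [ 0.00181493  0.82454294  0.56579647  0.67538235]
 [ 0.          0.          0.          1.        ]]
top [[417.65726908   0.         255.11369351]
 [  0.         417.65726908 194.49667435]
 [  0.           0.           1.        ]] [[-0.01340257  0.98110816 -0.19299519  0.29506891]
 [-0.99978718 -0.01012163  0.01797611  0.05997409]
 [ 0.01568308  0.19319504  0.98103502  1.13554714]
 [ 0.          0.          0.          1.        ]]
```

View pics/top0.png

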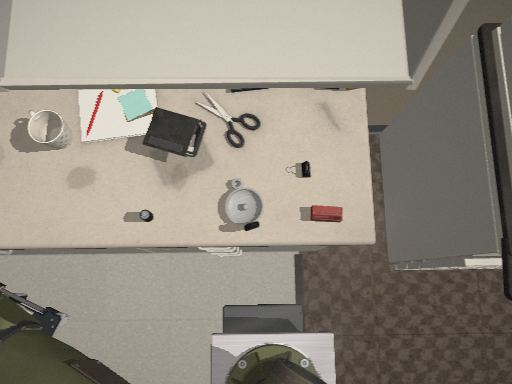

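View pics/scene0.png

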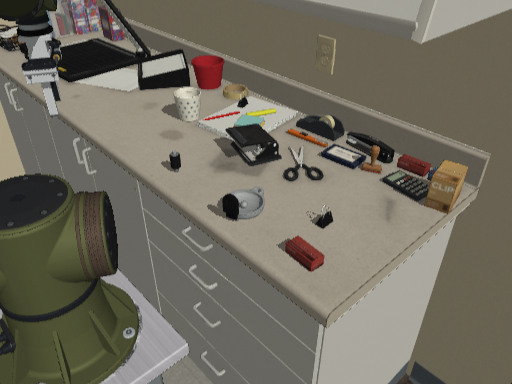

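Top view: roller at (146,215), dish centre (242,206), grip (252,226), socket boss (236,184), clip (305,170), staple box (326,213).

```bash
cat > h.py <<'E'
import numpy as np,cv2
def cloud(c):
    d=c["depth"];K=c["mtx"];T=c["world_from_camera"]
    v,u=np.mgrid[:d.shape[0],:d.shape[1]]
    p=np.stack([(u-K[0,2])/K[0,0]*d,-(v-K[1,2])/K[1,1]*d,-d],-1)
    w=p@T[:3,:3].T+T[:3,3]; w[d==0]=np.nan
    return w
def proj(c,P):
    T=c["world_from_camera"];K=c["mtx"];p=(np.atleast_2d(P)-T[:3,3])@T[:3,:3]
    return np.c_[K[0,2]+K[0,0]*p[:,0]/-p[:,2],K[1,2]+K[1,1]*p[:,1]/p[:,2]]
def onplane(c,u,v,z):
    T=c["world_from_camera"];K=c["mtx"]
    d=T[:3,:3]@np.array([(u-K[0,2])/K[0,0],-(v-K[1,2])/K[1,1],-1]);return T[:3,3]+d*(z-T[2,3])/d[2]
E
python3 - <<'E'
from h import *
np.set_printoptions(precision=4,suppress=True)
for n in("top","scene"):
    c=np.load(f"pics/{n}0.npz");w=cloud(c)
    def box(x0,x1,y0,y1,z0,z1):
        m=(w[...,0]>x0)&(w[...,0]<x1)&(w[...,1]>y0)&(w[...,1]<y1)&(w[...,2]>z0)&(w[...,2]<z1);return w[m]
    print(n)
    if n=="top":
        for u,v in((146,215),(242,206),(252,226),(236,184),(305,170),(326,213),(300,230),(200,200),(200,60),(160,140)):print(u,v,w[v,u])
    g=box(.3,.6,-.1,.25,.03,.1);print("grip",len(g),g.mean(0),g.min(0),g.max(0))
    q=box(.3,.6,.2,.45,.01,.1);print("roller",len(q),q.mean(0),q.min(0),q.max(0))
    t=q[q[:,2]>.052];print(t.mean(0),len(t))
    f=box(.3,.6,-.3,.3,-.01,.006);print("table z",np.median(f[:,2]))
    np.set_printoptions(precision=4,suppress=True)
    d=box(.3,.6,-.05,.2,.012,.1);print("dish",len(d),d.min(0),d.max(0),(d.min(0)+d.max(0))/2)
c=np.load("pics/top0.npz")
im=cv2.resize(c["frame"][165:245,120:345,::-1],None,fx=3.5,fy=3.5,interpolation=cv2.INTER_CUBIC);cv2.imwrite("pics/crop1.png",im)
E
```

```text
top
146 215 [0.4555 0.3235 0.0601]
242 206 [0.4839 0.0755 0.0155]
252 226 [0.4214 0.0496 0.079 ]
236 184 [0.5476 0.0918 0.0052]
305 170 [ 0.5831 -0.0997  0.0158]
326 213 [ 0.4601 -0.1499  0.0294]
300 230 [ 0.4185 -0.0822 -0.0009]
200 200 [ 0.5046  0.1914 -0.0002]
200 60 [0.6642 0.14   0.4699]
160 140 [0.6551 0.2915 0.0697]
grip 98 [0.4256 0.0482 0.0692] [ 0.4148 -0.0984  0.0318] [0.5915 0.0676 0.0832]
roller 129 [0.4557 0.3242 0.0513] [0.4439 0.3134 0.0142] [0.47   0.341  0.0702]
[0.4573 0.3267 0.0584] 88
table z -9.233251687423838e-05
dish 626 [0.4148 0.0159 0.0121] [0.562  0.1187 0.0832] [0.4884 0.0673 0.0476]
scene
grip 295 [0.4267 0.0428 0.056 ] [ 0.4135 -0.0992  0.0303] [0.5969 0.0694 0.082 ]
roller 174 [0.453 0.322 0.042] [0.4416 0.3119 0.0106] [0.4707 0.3422 0.0678]
[0.4544 0.3251 0.0585] 58
table z 2.669596754789616e-05
dish 759 [0.4135 0.0169 0.012 ] [0.5647 0.1234 0.082 ] [0.4891 0.0702 0.047 ]
```

View pics/crop1.png

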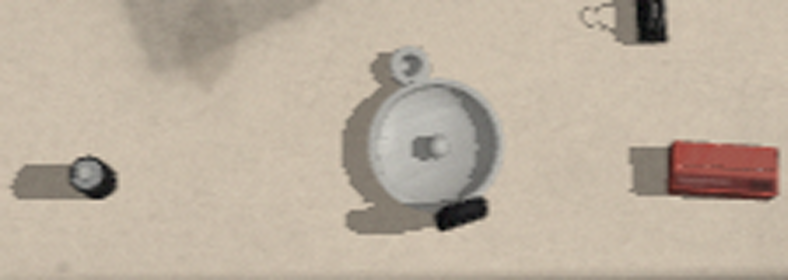

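Crop shows (×3.5 from (120,165)): roller top (91,173), pan rim centre ≈(435,144), bore (409,64), grip top (462,212). Now fit the dish pose and compute the first moves.

```bash
cat >> h.py <<'E'
from scipy.spatial.transform import Rotation as Ro
def move(s,pos,yang,tool=(0,0)):
    "total shift/turn in tool axes to reach pos with tool down, tool y at world angle yang (deg)"
    R=Ro.from_quat(s["tool_rot"]); y=np.radians(yang)
    yv=np.array([np.cos(y),np.sin(y),0]);z=np.array([0,0,-1.]);x=np.cross(yv,z)
    G=Ro.from_matrix(np.c_[x,yv,z])
    print("shift mm",np.round(R.inv().apply(np.array(pos)-s["eef_pos"])*1e3,1),"turn",np.round((R.inv()*G).as_rotvec(degrees=True),2))
E
python3 - <<'E'
from h import *
from scipy.optimize import least_squares
np.set_printoptions(precision=4,suppress=True)
c=np.load("pics/top0.npz")
px={"rim":(244.3,206.1,.023),"bore":(236.9,183.3,.016),"grip":(252,225.6,.08),"roller":(146,214.4,.066)}
for k,(u,v,z) in px.items(): print(k,onplane(c,u+.0,v,z))
for n in("top","scene"):
    w=cloud(np.load(f"pics/{n}0.npz")).reshape(-1,3)
    b=w[(abs(w[:,0]-.485)<.1)&(abs(w[:,1]-.07)<.1)]
    rim=b[(b[:,2]>.019)&(b[:,2]<.027)&(b[:,0]>.435)]
    f=least_squares(lambda p:np.hypot(rim[:,0]-p[0],rim[:,1]-p[1])-.049,[.485,.07],loss="soft_l1",f_scale=.002)
    t=b[(b[:,2]>.055)];print(n,"rim",f.x,len(rim),"grip",t.mean(0))
    bo=b[(b[:,2]>.008)&(np.hypot(b[:,0]-f.x[0],b[:,1]-f.x[1])>.053)&(b[:,0]>.5)];print("boss",bo.mean(0),len(bo))
    q=w[(abs(w[:,0]-.456)<.03)&(abs(w[:,1]-.326)<.03)]
    tt=q[(q[:,2]>.062)];print("roller top",tt.mean(0),len(tt))
    ty=q[(q[:,2]>.02)&(q[:,2]<.052)]
    f=least_squares(lambda p:np.hypot(ty[:,0]-p[0],ty[:,1]-p[1])-.014,[.456,.326],loss="soft_l1",f_scale=.002);print("tyre",f.x)
from rig import r
move(r.state(),(.456,.325,.12),64.7)
E
```

```text
rim [0.4823 0.0692 0.023 ]
bore [0.5472 0.089  0.016 ]
grip [0.4223 0.0496 0.08  ]
roller [0.4561 0.3221 0.066 ]
top rim [0.4834 0.0686] 242 grip [0.4246 0.0501 0.0739]
boss [0.5479 0.0891 0.0153] 74
roller top [0.4576 0.3276 0.0665] 11
tyre [0.4579 0.3278]
scene rim [0.4831 0.0687] 198 grip [0.4228 0.0471 0.0683]
boss [0.5472 0.0931 0.0156] 58
roller top [0.4565 0.3282 0.0655] 10
tyre [0.4577 0.3296]
shift mm [-273.3  -60.9   96. ] turn [-0.06 -0.01 -0.01]
```

Request:
play_rows([
  [[-0.0342, -0.0073, 0.012, 0, 0, 0, 1], [-0.0342, -0.0073, 0.012, 0, 0, 0, 1], [-0.0342, -0.0073, 0.012, 0, 0, 0, 1], [-0.0342, -0.0073, 0.012, 0, 0, 0, 1], [-0.0342, -0.0073, 0.012, 0, 0, 0, 1], [-0.0342, -0.0073, 0.012, 0, 0, 0, 1], [-0.0342, -0.0073, 0.012, 0, 0, 0, 1], [-0.0342, -0.0073, 0.012, 0, 0, 0, 1], [0, 0, 0, 0, 0, 0, 1]],
])

```text
clock: 1.0
eef_pos: [0.4592, 0.3246, 0.1184]
tool_rot: [0.221, 0.975, -0.001, -0.001]
contact_force: [-0.1, -0.5, 0.3]
finger_gap: 0.0942
gripper_force: 0.0
```

Request:
play_rows([
  [[0, 0, 0.02, 0, 0, 0, 1], [0, 0, 0.02, 0, 0, 0, 1], [0, 0, 0.02, 0, 0, 0, 1], [0, 0, 0.02, 0, 0, 0, 0.6], [0, 0, 0.006, 0, 0, 0, 0.45], [0, 0, 0, 0, 0, 0, 0.4], [0, 0, 0, 0, 0, 0, 0.36], [0, 0, 0, 0, 0, 0, 0.36]],
])

```text
clock: 1.8
eef_pos: [0.4579, 0.3278, 0.0355]
tool_rot: [0.219, 0.976, 0.001, 0.001]
contact_force: [0.2, -0.3, -0.2]
finger_gap: 0.0578
gripper_force: 0.0
```

Request:
play_rows([
  [[0, 0, 0, 0, 0, 0, 0.36], [0, 0, 0, 0, 0, 0, 0.36], [0, 0, 0, 0, 0, 0, 0.36], [0, 0, 0, 0, 0, 0, 0.32], [0, 0, 0, 0, 0, 0, 0.3], [0, 0, 0, 0, 0, 0, 0.28], [0, 0, 0, 0, 0, 0, 0.28], [0, 0, 0, 0, 0, 0, 0.36], [0, 0, 0, 0, 0, 0, 0.45], [0, 0, 0, 0, 0, 0, 0.45]],
])

```text
clock: 2.8
eef_pos: [0.4575, 0.3274, 0.0344]
tool_rot: [0.219, 0.976, -0.0, -0.0]
contact_force: [0.5, 0.1, 0.3]
finger_gap: 0.0418
gripper_force: 0.0
```

```bash
python3 - <<'E'
from rig import r
from h import *
s=r.state();print(s["eef_pos"],s["finger_gap"],s["gripper_force"],s["joint_pos"])
w=cloud(__import__("rig").viewer.capture("scene")).reshape(-1,3)
q=w[(abs(w[:,0]-.456)<.03)&(abs(w[:,1]-.326)<.03)&(w[:,2]<.08)&(w[:,2]>.004)]
print(len(q),q.mean(0))
E
```

```text
[0.45750502 0.32740462 0.0344261 ] 0.04178096236563655 0.0 [ 5.56030010e-01  5.41595985e-01  1.64138253e+00  1.83636168e-05
  9.58653892e-01 -5.72973917e-01]
154 [0.44473968 0.31190379 0.04620086]
```

Request:
play_rows([
  [[0, 0, 0, 0, 0, 7.5, 0.5], [0, 0, 0, 0, 0, 7.5, 0.5], [0, 0, 0, 0, 0, 7.5, 0.5], [0, 0, 0, 0, 0, 7.5, 0.5], [0, 0, 0, 0, 0, 7.5, 0.5], [0, 0, 0, 0, 0, 7.5, 0.5], [0, 0, 0, 0, 0, 7.5, 0.5], [0, 0, 0, 0, 0, 7.5, 0.5], [0, 0, 0, 0, 0, 7.5, 0.5], [0, 0, 0, 0, 0, 7.5, 0.5], [0, 0, 0, 0, 0, 7.5, 0.5], [0, 0, 0, 0, 0, 7.5, 0.5]],
])

```text
clock: 4.05
eef_pos: [0.4575, 0.3274, 0.0344]
tool_rot: [0.846, 0.533, -0.0, -0.0]
contact_force: [0.9, 1.0, 0.1]
finger_gap: 0.047
gripper_force: 0.0
```

Request:
play_rows([
  [[0, 0, 0, 0, 0, 0, 0.4], [0, 0, 0, 0, 0, 0, 0.36], [0, 0, 0, 0, 0, 0, 0.34], [0, 0, 0, 0, 0, 0, 0.32], [0, 0, 0, 0, 0, 0, 0.3], [0, 0, 0, 0, 0, 0, 0.28], [0, 0, 0, 0, 0, 0, 0.26], [0, 0, 0, 0, 0, 0, 0.2], [0, 0, 0, 0, 0, 0, 0.1], [0, 0, 0, 0, 0, 0, 0.1], [0, 0, 0, 0, 0, 0, 0.1]],
])

```text
clock: 5.15
eef_pos: [0.4575, 0.3274, 0.0345]
tool_rot: [0.845, 0.535, 0.0, 0.0]
contact_force: [0.1, 0.3, 0.5]
finger_gap: 0.0277
gripper_force: 30.0
```

```bash
python3 - <<'E'
from rig import r
from h import *
s=r.state();print(s["eef_pos"],s["finger_gap"],s["gripper_force"],s["joint_pos"],s["tool_rot"])
move(s,(.5475,.0900,.120),-25.3)
E
```

```text
[0.4575282  0.32740734 0.0344521 ] 0.027735992328904266 29.993707537651062 [ 5.56027849e-01  5.41555830e-01  1.64137243e+00 -2.26312163e-05
  9.58623121e-01  9.97778802e-01] [8.44840586e-01 5.35018115e-01 2.05573404e-05 9.43581026e-06]
shift mm [-176.2  182.8  -85.5] turn [ 0.   -0.   -0.01]
```

Request:
play_rows([
  [[0, 0, -0.01, 0, 0, 0, 0.1], [0, 0, -0.025, 0, 0, 0, 0.1], [0, 0, -0.025, 0, 0, 0, 0.1], [-0.01, 0.01, -0.0255, 0, 0, 0, 0.1], [-0.0236, 0.0246, 0, 0, 0, 0, 0.1], [-0.0236, 0.0246, 0, 0, 0, 0, 0.1], [-0.0236, 0.0246, 0, 0, 0, 0, 0.1], [-0.0236, 0.0246, 0, 0, 0, 0, 0.1], [-0.0236, 0.0246, 0, 0, 0, 0, 0.1], [-0.0236, 0.0246, 0, 0, 0, 0, 0.1], [-0.0236, 0.0246, 0, 0, 0, 0, 0.1], [-0.001, 0.0006, 0, 0, 0, 0, 0.1]],
])

```text
clock: 6.35
eef_pos: [0.5485, 0.087, 0.1207]
tool_rot: [0.846, 0.534, 0.0, 0.0]
contact_force: [0.3, 0.2, -0.9]
finger_gap: 0.0275
gripper_force: 30.0
```

Request:
play_rows([
  [[0, 0, 0.02, 0, 0, 0, 0.1], [0, 0, 0.02, 0, 0, 0, 0.1], [0, 0, 0.01, 0, 0, 0, 0.1], [0, 0, 0.008, 0, 0, 0, 0.1], [0, 0, 0, 0, 0, 0, 0.1], [0, 0, 0, 0, 0, 0, 0.1]],
])

```text
clock: 6.95
eef_pos: [0.5477, 0.0902, 0.0626]
tool_rot: [0.845, 0.535, 0.0, 0.0]
contact_force: [-0.0, 0.0, 0.6]
finger_gap: 0.0271
gripper_force: 30.0
```

```bash
python3 - <<'E'
from rig import r,viewer
from h import *
np.set_printoptions(precision=4,suppress=True)
s=r.state();print(s["eef_pos"],s["finger_gap"],s["gripper_force"],s["contact_force"])
move(s,(.5475,.0900,.062),-25.3)
ims=[]
for n in("top","scene"):
    c=viewer.capture(n); u,v=proj(c,[[.52,.09,.03]])[0].astype(int)
    ims.append(cv2.resize(c["frame"][v-40:v+40,u-40:u+40,::-1],(400,400),interpolation=cv2.INTER_CUBIC)); print(u,v)
    np.savez(f"pics/{n}1.npz",**{k:c[k] for k in("frame","depth","mtx","world_from_camera")})
cv2.imwrite("pics/hov.png",np.hstack(ims))
E
```

```text
[0.5477 0.0902 0.0626] 0.027141469026480364 29.993468821048737 [-0.0055  0.0376  0.5684]
shift mm [-0.3 -0.1  0.6] turn [ 0.04 -0.02 -0.  ]
236 191
249 189
```

View pics/hov.png

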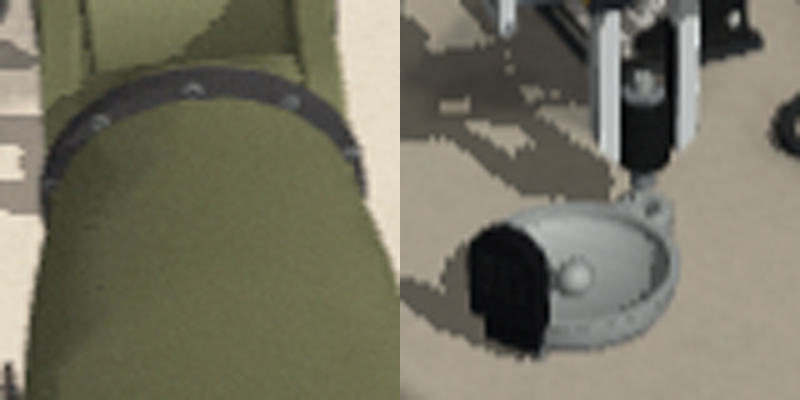

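Scene crop (×5 from (209,149)): journal's foot just above the boss, at about px (257.7,187), bore at about (260.2,190.5). Compare with predictions from the calibration.

```bash
python3 - <<'E'
from h import *
np.set_printoptions(precision=2,suppress=True)
c=np.load("pics/scene1.npz")
print("bore pred",proj(c,[.5476,.0901,.016]),"foot pred",proj(c,[.5477,.0902,.028]))
print("px/mm x,y",proj(c,[[.5576,.0901,.016],[.5476,.1001,.016],[.5476,.0901,.026]])-proj(c,[.5476,.0901,.016]))
c0=np.load("pics/scene0.npz");o=[]
for cc in(c,c0):
    im=cv2.resize(cc["frame"][165:205,235:285,::-1],None,fx=8,fy=8,interpolation=cv2.INTER_CUBIC);
    u,v=(proj(cc,[.5476,.0901,.016])[0]-[235,165]+.5)*8; cv2.drawMarker(im,(int(u),int(v)),(0,0,255),0,12)
    u,v=(proj(cc,[.5477,.0902,.028])[0]-[235,165]+.5)*8; cv2.drawMarker(im,(int(u),int(v)),(0,255,0),0,12)
    o.append(im)
c=np.load("pics/top0.npz");P=np.array([[.5476,.0901,.016],[.483,.069,.023],[.426,.0503,.08]])
im=cv2.resize(c["frame"][170:235,215:270,::-1],None,fx=5,fy=5,interpolation=cv2.INTER_CUBIC)
for p in P:
    u,v=(proj(c,p)[0]-[215,170]+.5)*5; cv2.drawMarker(im,(int(u),int(v)),(0,0,255),0,12)
m=np.zeros((325,800,3),np.uint8);m[:,:275]=im
cv2.imwrite("pics/cmp.png",np.vstack([np.hstack(o),m])[:600])
E
```

```text
bore pred [[257.27 189.42]] foot pred [[257.28 185.57]]
px/mm x,y [[ 2.81 -1.48]
 [-2.61 -1.61]
 [ 0.01 -3.18]]
```

View pics/cmp.png

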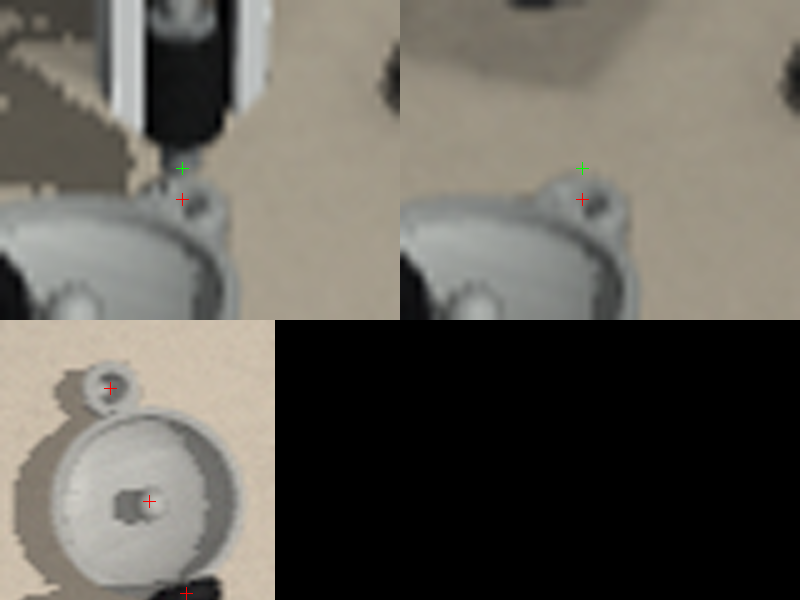

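Top view puts the bore exactly at the prediction; scene view suggests it is about 1 px further right of the journal axis. I'll split the difference and descend gently, feeling the force.

Request:
play_rows([
  [[-0.0006, 0.0008, 0.002, 0, 0, 0, 0.1], [0, 0, 0.003, 0, 0, 0, 0.1], [0, 0, 0.003, 0, 0, 0, 0.1], [0, 0, 0.002, 0, 0, 0, 0.1], [0, 0, 0.002, 0, 0, 0, 0.1], [0, 0, 0.001, 0, 0, 0, 0.1], [0, 0, 0.001, 0, 0, 0, 0.1], [0, 0, 0, 0, 0, 0, 0.1]],
])

```text
clock: 7.85
eef_pos: [0.5479, 0.0891, 0.0478]
tool_rot: [0.845, 0.535, -0.0, -0.0]
contact_force: [0.2, -0.1, -1.1]
finger_gap: 0.0276
gripper_force: 30.0
```

```bash
python3 - <<'E'
from rig import r
s=r.state();print(s["eef_pos"],s["contact_force"],s["wrist_torque"])
E
```

```text
[0.54785526 0.08911755 0.04783292] [ 0.22239242 -0.1141225  -1.06210021] [-0.02118292  0.05954043 -0.01454509]
```

Request:
play_rows([
  [[0, 0, 0.002, 0, 0, 0, 0.1], [0, 0, 0.002, 0, 0, 0, 0.1], [0, 0, 0.002, 0, 0, 0, 0.1], [0, 0, 0.001, 0, 0, 0, 0.1], [0, 0, 0.001, 0, 0, 0, 0.1], [0, 0, 0.0005, 0, 0, 0, 0.1], [0, 0, 0, 0, 0, 0, 0.1], [0, 0, 0, 0, 0, 0, 0.1]],
])

```text
clock: 8.65
eef_pos: [0.5479, 0.0891, 0.0394]
tool_rot: [0.845, 0.535, -0.0, 0.0]
contact_force: [-0.1, 0.5, -0.0]
finger_gap: 0.0273
gripper_force: 30.0
```

Request:
play_rows([
  [[0, 0, 0.0007, 0, 0, 0, 0.1], [0, 0, 0, 0, 0, 0, 0.25], [0, 0, 0, 0, 0, 0, 0.3], [0, 0, 0, 0, 0, 0, 0.35], [0, 0, 0, 0, 0, 0, 0.45], [0, 0, 0, 0, 0, 0, 0.55], [0, 0, 0, 0, 0, 0, 0.55], [0, 0, -0.01, 0, 0, 0, 0.55], [0, 0, -0.02, 0, 0, 0, 0.55], [0, 0, -0.03, 0, 0, 0, 0.55], [0, 0, -0.03, 0, 0, 0, 0.55], [0, 0, -0.03, 0, 0, 0, 0.55]],
])

```text
clock: 9.85
eef_pos: [0.5478, 0.0891, 0.1608]
tool_rot: [0.845, 0.535, 0.0, 0.0]
contact_force: [-0.1, -0.2, -0.5]
finger_gap: 0.0515
gripper_force: 0.0
```

Request:
play_rows([
  [[0.03, -0.03, 0, 0, 0, -7, 0.6], [0.03, -0.03, 0, 0, 0, -7, 0.6], [0.03, -0.03, 0, 0, 0, -7, 0.6], [0.03, -0.03, 0, 0, 0, -7, 0.6], [0.03, -0.03, 0, 0, 0, -7, 0.6], [0.0, 0.0, 0, 0, 0, -8.4, 0.6], [0, 0, 0, 0, 0, 0, 0.6]],
])

```text
clock: 10.55
eef_pos: [0.4315, 0.2637, 0.1597]
tool_rot: [0.585, 0.811, 0.0, 0.0]
contact_force: [0.1, -0.1, 0.5]
finger_gap: 0.0563
gripper_force: 0.0
```

```bash
python3 - <<'E'
from rig import r,viewer
from h import *
np.set_printoptions(precision=4,suppress=True)
s=r.state();print(s["eef_pos"],s["finger_gap"],s["joint_pos"])
ims=[]
for n in("top","scene"):
    c=viewer.capture(n); u,v=proj(c,[[.49,.07,.03]])[0].astype(int)
    ims.append(cv2.resize(c["frame"][v-40:v+40,u-40:u+40,::-1],(400,400),interpolation=cv2.INTER_CUBIC)); print(u,v)
    w=cloud(c).reshape(-1,3)
    b=w[(abs(w[:,0]-.485)<.1)&(abs(w[:,1]-.07)<.1)]
    rim=b[(b[:,2]>.019)&(b[:,2]<.027)&(b[:,0]>.435)&(b[:,0]<.53)]
    t=b[(b[:,2]>.04)&(b[:,0]<.45)&(b[:,2]<.085)];print("grip",t.mean(0))
    q=b[(b[:,2]>.02)&(b[:,0]>.53)&(b[:,2]<.1)];print("roller",q.mean(0),q.max(0),len(q))
cv2.imwrite("pics/seat.png",np.hstack(ims))
move(s,(.426,.0503,.15),18.2)
E
```

```text
[0.4315 0.2637 0.1597] 0.05630264373571627 [ 0.4761  0.2574  1.7139 -0.0001  1.1692  0.1561]
243 202
grip [0.4242 0.0498 0.0718]
roller [0.5429 0.0848 0.0507] [0.5607 0.1012 0.0733] 137
245 197
grip [0.4226 0.0467 0.0611]
roller [0.541  0.0834 0.0456] [0.559  0.1017 0.0716] 205
shift mm [-200.8  -72.4    9.6] turn [ 0.06 -0.01  0.14]
```

View pics/seat.png

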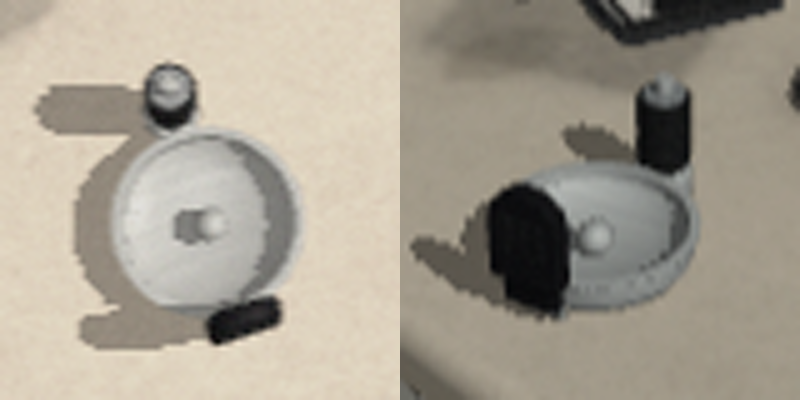

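Top crop: roller stands in the boss at (170,90), ball centred (212,222); scene crop shows it upright and down. Now to the grip.

Request:
play_rows([
  [[-0.0201, -0.0072, 0, 0, 0, 0, 0.6], [-0.0201, -0.0072, 0, 0, 0, 0, 0.6], [-0.0201, -0.0072, 0, 0, 0, 0, 0.6], [-0.0201, -0.0072, 0, 0, 0, 0, 0.6], [-0.0201, -0.0072, 0, 0, 0, 0, 0.6], [-0.0201, -0.0072, 0, 0, 0, 0, 0.6], [-0.0201, -0.0072, 0, 0, 0, 0, 0.6], [-0.0201, -0.0072, 0, 0, 0, 0, 0.6], [-0.0201, -0.0072, 0, 0, 0, 0, 0.6], [-0.0201, -0.0072, 0, 0, 0, 0, 0.6], [0, 0, 0.01, 0, 0, -0.3, 0.6], [0, 0, 0.02, 0, 0, 0, 0.6]],
])

```text
clock: 11.85
eef_pos: [0.4268, 0.049, 0.1291]
tool_rot: [0.587, 0.809, 0.001, 0.001]
contact_force: [0.3, 0.3, -1.4]
finger_gap: 0.056
gripper_force: 0.0
```

Request:
play_rows([
  [[0, 0, 0.02, 0, 0, 0, 0.6], [0, 0, 0.02, 0, 0, 0, 0.6], [0, 0, 0.02, 0, 0, 0, 0.5], [0, 0, 0.01, 0, 0, 0, 0.4], [0, 0, 0.006, 0, 0, 0, 0.35], [0, 0, 0, 0, 0, 0, 0.3], [0, 0, 0, 0, 0, 0, 0.25], [0, 0, 0, 0, 0, 0, 0.25]],
])

```text
clock: 12.65
eef_pos: [0.4264, 0.0496, 0.0534]
tool_rot: [0.585, 0.811, 0.0, 0.0]
contact_force: [-0.7, 0.2, -0.0]
finger_gap: 0.0234
gripper_force: 0.0
```

Request:
play_rows([
  [[0, 0, 0, 0, 0, 0, 0.23], [0, 0, 0, 0, 0, 0, 0.21], [0, 0, 0, 0, 0, 0, 0.2], [0, 0, 0, 0, 0, 0, 0.19], [0, 0, 0, 0, 0, 0, 0.18], [0, 0, 0, 0, 0, 0, 0.17], [0, 0, 0, 0, 0, 0, 0.16], [0, 0, 0, 0, 0, 0, 0.15], [0, 0, 0, 0, 0, 0, 0.14], [0, 0, 0, 0, 0, 0, 0.13], [0, 0, 0, 0, 0, 0, 0.12], [0, 0, 0, 0, 0, 0, 0.11]],
])

```text
clock: 13.85
eef_pos: [0.426, 0.0496, 0.0528]
tool_rot: [0.585, 0.811, 0.0, 0.0]
contact_force: [1.2, 0.2, -0.6]
finger_gap: 0.0115
gripper_force: 30.0
```

Request:
play_rows([
  [[0, 0, 0, 0, 0, 0, 0.1], [0, 0, 0, 0, 0, 0, 0.08], [0, 0, 0, 0, 0, 0, 0.04], [0, 0, 0, 0, 0, 0, 0], [0, 0, 0, 0, 0, 0, 0], [0, 0, 0, 0, 0, 0, 0]],
])

```text
clock: 14.45
eef_pos: [0.4259, 0.0496, 0.0527]
tool_rot: [0.585, 0.811, 0.0, -0.0]
contact_force: [1.0, -0.1, -1.3]
finger_gap: 0.0118
gripper_force: 30.0
```

Request:
play_rows([
  [[0, 0, -0.0005, 0, 0, 0, 0], [0, 0, -0.001, 0, 0, 0, 0], [0, 0, -0.0015, 0, 0, 0, 0], [0, 0, -0.002, 0, 0, 0, 0], [0, 0, -0.003, 0, 0, 0, 0], [0, 0, -0.003, 0, 0, 0, 0], [0, 0, -0.003, 0, 0, 0, 0], [0, 0, -0.002, 0, 0, 0, 0], [0, 0, -0.001, 0, 0, 0, 0], [0, 0, 0, 0, 0, 0, 0], [0, 0, 0, 0, 0, 0, 0]],
])

```text
clock: 15.55
eef_pos: [0.4259, 0.0496, 0.0697]
tool_rot: [0.585, 0.811, -0.0, -0.0]
contact_force: [0.7, -0.4, -3.5]
finger_gap: 0.0118
gripper_force: 30.0
```

```bash
cat > look.py <<'E'
from rig import r,viewer
from h import *
import sys
np.set_printoptions(precision=4,suppress=True)
s=r.state();print(s["eef_pos"],s["tool_rot"],s["finger_gap"],s["gripper_force"],s["contact_force"],s["wrist_torque"])
R=Ro.from_quat(s["tool_rot"]);d=R.apply([0,1,0]);d[2]=0;d/=np.linalg.norm(d)
if len(sys.argv)>2: d=-d
e=np.array([-d[1],d[0],0]);g=s["eef_pos"]+[0,0,-.054];C=g+.06*d
print("dish x yaw",np.degrees(np.arctan2(d[1],d[0])),"underside z",g[2])
ims=[]
for n in("scene","top"):
    c=viewer.capture(n);w=cloud(c).reshape(-1,3);w=w[np.isfinite(w[:,0])]
    L=np.c_[(w-C)@d,(w-C)@e,w[:,2]-C[2]]
    rr=np.hypot(L[:,0],L[:,1])
    m=(rr>.0465)&(rr<.0505)&(L[:,0]>-.035)&(L[:,0]<.04)&(abs(L[:,2]-.023)<.012)
    q=L[m];A=np.c_[q[:,:2],np.ones(len(q))];co=np.linalg.lstsq(A,q[:,2],rcond=None)[0]
    k=abs(A@co-q[:,2])<.003;co=np.linalg.lstsq(A[k],q[k,2],rcond=None)[0]
    print(n,"rim n",k.sum(),"tilt x,y deg",np.degrees(co[:2]),"z",co[2])
    b=L[(rr<.03)&(L[:,2]>.014)&(L[:,2]<.03)];print(" ball pts",len(b),b.mean(0))
    t=L[(np.hypot(L[:,0]-.068,L[:,1])<.018)&(L[:,2]>.02)&(L[:,2]<.085)]
    if len(t): print(" roller",t.mean(0),"top",t[:,2].max())
    u,v=proj(c,C)[0].astype(int);ims.append(cv2.resize(c["frame"][max(v-50,0):v+40,u-45:u+45,::-1],(400,400),interpolation=cv2.INTER_CUBIC))
cv2.imwrite(f"pics/{sys.argv[1]}.png",np.hstack(ims))
E
python3 look.py lift1
```

```text
[0.4259 0.0496 0.0697] [ 0.585   0.811  -0.     -0.0001] 0.011845837099430472 29.9909345805645 [ 0.7058 -0.3508 -3.4963] [-0.1392  0.1964 -0.0269]
dish x yaw 18.389088469499775 underside z 0.015682122043371487
scene rim n 45 tilt x,y deg [ 6.2744 -3.6235] z 0.019111631853267606
 ball pts 32 [-0.0034  0.0005  0.0196]
 roller [ 0.0607 -0.0029  0.0479] top 0.07353299948070868
top rim n 0 tilt x,y deg [0. 0.] z 0.0
 ball pts 0 [nan nan nan]
 roller [0.0671 0.0006 0.0627] top 0.0745392480981889look.py:19: RuntimeWarning: Mean of empty slice.
  b=L[(rr<.03)&(L[:,2]>.014)&(L[:,2]<.03)];print(" ball pts",len(b),b.mean(0))
  ret = um.true_divide(
```

View pics/lift1.png

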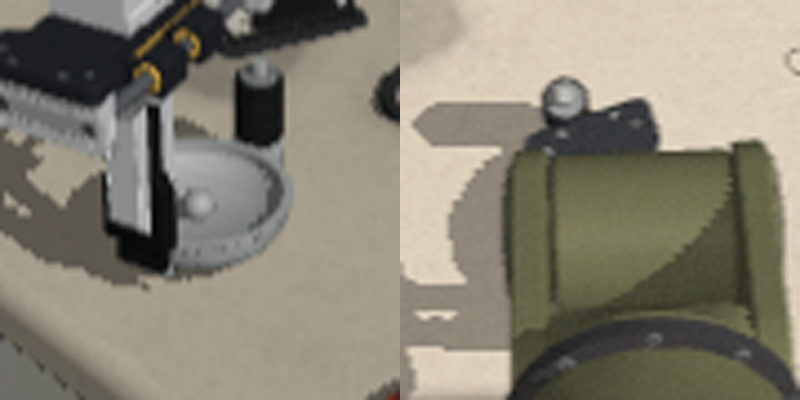

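Ball in the middle, no visible sag, roller seated. Lift on, then turn.

Request:
play_rows([
  [[0, 0, -0.003, 0, 0, 0, 0], [0, 0, -0.006, 0, 0, 0, 0], [0, 0, -0.009, 0, 0, 0, 0], [0, 0, -0.01, 0, 0, 0, 0], [0, 0, -0.01, 0, 0, 0, 0], [0, 0, -0.01, 0, 0, 0, 0], [0, 0, -0.01, 0, 0, 0, 0], [0, 0, -0.01, 0, 0, 0, 0], [0, 0, -0.008, 0, 0, 0, 0], [0, 0, -0.005, 0, 0, 0, 0], [0, 0, -0.002, 0, 0, 0, 0], [0, 0, 0, 0, 0, 0, 0]],
])

```text
clock: 16.85
eef_pos: [0.4259, 0.0495, 0.1528]
tool_rot: [0.585, 0.811, -0.0, 0.0]
contact_force: [0.7, 0.4, -3.8]
finger_gap: 0.0116
gripper_force: 30.0
```

Request:
play_rows([
  [[0, 0, 0, 0, 0, 0.3, 0], [0, 0, 0, 0, 0, 0.6, 0], [0, 0, 0, 0, 0, 0.9, 0], [0, 0, 0, 0, 0, 1.2, 0], [0, 0, 0, 0, 0, 1.5, 0], [0, 0, 0, 0, 0, 1.8, 0], [0, 0, 0, 0, 0, 2.1, 0], [0, 0, 0, 0, 0, 2.1, 0], [0, 0, 0, 0, 0, 2.1, 0], [0, 0, 0, 0, 0, 2.1, 0], [0, 0, 0, 0, 0, 2.1, 0], [0, 0, 0, 0, 0, 2.1, 0]],
])

```text
clock: 18.05
eef_pos: [0.4259, 0.0496, 0.1527]
tool_rot: [0.711, 0.703, -0.0, -0.0]
contact_force: [0.3, -0.5, -3.0]
finger_gap: 0.0118
gripper_force: 30.0
```

```bash
python3 look.py turn1 2>/dev/null
```

```text
[0.4259 0.0496 0.1527] [ 0.7113  0.7029 -0.     -0.    ] 0.011769914151160207 29.990545213222504 [ 0.2802 -0.5494 -3.0154] [-0.1019  0.2981 -0.0117]
dish x yaw -0.6761616718301053 underside z 0.09871790248856163
scene rim n 65 tilt x,y deg [ 2.1078 -1.5142] z 0.01925473618835734
 ball pts 37 [-0.0029 -0.0008  0.0192]
 roller [ 0.0617 -0.005   0.0476] top 0.072879857532932
top rim n 0 tilt x,y deg [0. 0.] z 0.0
 ball pts 0 [nan nan nan]
 roller [ 0.0693 -0.0016  0.0635] top 0.07410652248516655
```

Request:
play_rows([
  [[0, 0, 0, 0, 0, 1, 0], [0, 0, 0, 0, 0, 2, 0], [0, 0, 0, 0, 0, 2.5, 0], [0, 0, 0, 0, 0, 3, 0], [0, 0, 0, 0, 0, 3, 0], [0, 0, 0, 0, 0, 3, 0], [0, 0, 0, 0, 0, 3, 0], [0, 0, 0, 0, 0, 3, 0], [0, 0, 0, 0, 0, 3, 0], [0, 0, 0, 0, 0, 3, 0], [0, 0, 0, 0, 0, 3, 0], [0, 0, 0, 0, 0, 3, 0]],
])

```text
clock: 19.35
eef_pos: [0.426, 0.0496, 0.1527]
tool_rot: [0.879, 0.476, 0.0, -0.0]
contact_force: [-0.4, 0.3, -3.7]
finger_gap: 0.0117
gripper_force: 30.0
```

Request:
play_rows([
  [[0, 0, 0, 0, 0, 3, 0], [0, 0, 0, 0, 0, 3, 0], [0, 0, 0, 0, 0, 3, 0], [0, 0, 0, 0, 0, 3, 0], [0, 0, 0, 0, 0, 3, 0], [0, 0, 0, 0, 0, 3, 0], [0, 0, 0, 0, 0, 3, 0], [0, 0, 0, 0, 0, 3, 0], [0, 0, 0, 0, 0, 3, 0], [0, 0, 0, 0, 0, 3, 0], [0, 0, 0, 0, 0, 3, 0], [0, 0, 0, 0, 0, 3, 0]],
])

```text
clock: 20.55
eef_pos: [0.426, 0.0496, 0.1528]
tool_rot: [0.984, 0.181, 0.0, -0.0]
contact_force: [0.7, -0.3, -3.7]
finger_gap: 0.0119
gripper_force: 30.0
```

Request:
play_rows([
  [[0, 0, 0, 0, 0, 3, 0], [0, 0, 0, 0, 0, 3, 0], [0, 0, 0, 0, 0, 3, 0], [0, 0, 0, 0, 0, 3, 0], [0, 0, 0, 0, 0, 3, 0], [0, 0, 0, 0, 0, 2.5, 0], [0, 0, 0, 0, 0, 1.8, 0], [0, 0, 0, 0, 0, 1.2, 0], [0, 0, 0, 0, 0, 0.5, 0], [0, 0, 0, 0, 0, 0, 0], [0, 0, 0, 0, 0, 0, 0], [0, 0, 0, 0, 0, 0, 0]],
])

```text
clock: 21.75
eef_pos: [0.4259, 0.0496, 0.1527]
tool_rot: [1.0, 0.0, -0.0, -0.0]
contact_force: [0.7, -0.4, -3.8]
finger_gap: 0.0117
gripper_force: 30.0
```

```bash
python3 look.py turn2 2>/dev/null
```

```text
[0.4259 0.0496 0.1527] [ 1.  0. -0. -0.] 0.011711723559402814 29.991140216588974 [ 0.6531 -0.3684 -3.8324] [0.2398 0.1028 0.0201]
dish x yaw -89.99481322594949 underside z 0.09873500713624833
scene rim n 77 tilt x,y deg [-1.9425  0.9387] z 0.019799826072394118
 ball pts 44 [ 0.0027 -0.0014  0.0192]
 roller [ 0.0738 -0.0052  0.0484] top 0.07305967489260795
top rim n 5 tilt x,y deg [-33.1677  41.4932] z 0.06797960078132093
 ball pts 0 [nan nan nan]
 roller [ 0.0661 -0.0008  0.0564] top 0.07597277036189681
```

View pics/turn2.png

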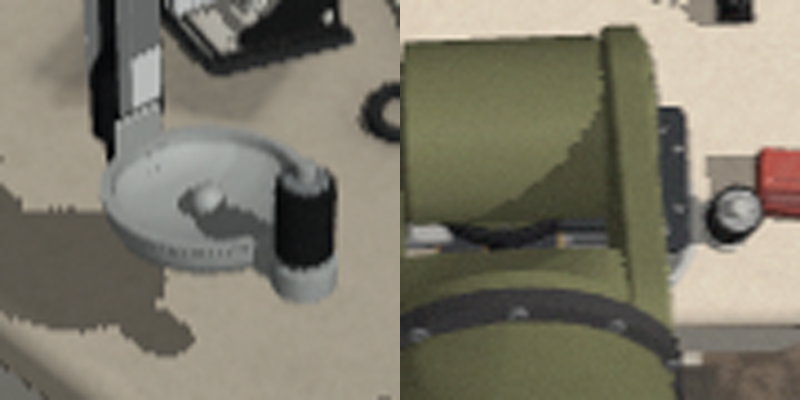

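Scene crop: dish level at 10 cm, ball in the middle (208,197), roller seated at (305,215) pointing to the copier; other things untouched.

```bash
python3 -c "
from rig import r
print(abs(r.state()['qvel']).max(), r.job_done())"
```

```text
the job is handed in; nothing more can be done
0.001871678866919686 None
```

The job is handed in: the roller is seated upright in the socket, and the dish is held level and still about 10 cm above the worktop, roller side pointing at the copier (world -y), with the ball in the middle.

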